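# Kit the machined parts of a model submarine

## Robot

A 7-joint arm with a two-finger parallel gripper is mounted at the origin on the work surface. World frame = base frame: x ahead of the robot, y to its left, z up, the work surface at z = 0. Lengths are in m, angles in rad, forces in N, time in s.
With the tool pointing down it reaches from about 0.4 to 0.875 m from the base axis. Payload 19.3 kg.
Tool frame: the origin (TCP) lies midway between the tips of the shut fingers; the grasp point (between the pads) lies 19 mm behind it (tcp_to_grasp is the z of the grasp point in the tool frame, in m); z points along the fingers, y is the line along which they close (so a half turn about z gives the same grasp; the last joint's range is limited). The gripper opens to 85 mm and grips with 20 to 120 N. Pads are 22 mm wide; open, the fingers measure 114 mm over their backs; the gripper's body (76 mm by 85 mm) begins 54 mm behind the grasp point. The pads swing forward as they close: fully open they stand 13 mm farther back than shut.
Start: joints at [-0.07, 0.521, -0.036, 1.599, 0.021, 1.021, -0.113], TCP at [0.625, -0, 0.231] pointing down, gripper open.
Joint ranges: [-2.91, 2.91], [-0.3, 2.13], [-1.5, 1.42], [0.17, 2.43], [-1.26, 4.41], [0.16, 1.93], [-2.52, 2.52]. Speed limits (rad/s): [1.89, 1.89, 2.39, 2.39, 3.01, 3.01, 3.01].

## Interface

Orientations are given as [roll, pitch, yaw] about the fixed x, y, z axes, in that order (R = Rz(yaw) Ry(pitch) Rx(roll)).
In Python, from workcell import * gives the robot as it stands.
- The arm moves only by the tool send_rows, never from a script. Its argument "increments" is a list of rows, each a list of 3 entries, a list of its own where there are three numbers: the shift along the tool's x, y, z in mm, then the turn, a rotation vector about the tool's x, y, z in degrees, then the gripper's target within -1 to 1 (fully open at 1, half-way at 0, shut at -1). In form: [[[x, y, z], [wx, wy, wz], grip], ...]. A call has 1 to 10 rows; each row is the pose to reach, as a shift and turn from the pose commanded when the call began, along the tool's axes at that moment; what a row does not reach only later rows make up. A row lasts 1/10 s, in which the tool goes at most 50 mm and 8.59 degrees, less where a joint would pass 70% of its speed; a pose out of reach is approached as far as the arm can. A call with a gripper value outside its range is refused whole. The fingers move at their own pace and stop on an object; "newtons" is the grip in N (left out, the last holds). Time passes only in rows, so rows that repeat a pose let the fingers close. It gives the time, the measured TCP pose, the force, the opening and the grip force at its end, in the units of the state.
- observe(): the state, without advancing time (a new reading comes with each control period).
- grab_frame(name): name is "scene" or "side" or "wrist"; returns the picture (384x512x3 uint8, blue, green, red); there is no depth.
- camera_params(name): a dict with "fovy" (degrees; the focal length in pixels is half the picture's height over the tangent of half this angle, whatever the lens; pixels are square), "cx", "cy" (the principal point, pixels), "extrinsics" (4x4, takes a point from world to camera coordinates). Camera axes: x right, y down, z forward; pixel columns grow to the right and rows downward; lengths in m; the calibration is good to about 2 mm. A picture is of the moment at which its call begins: read the wrist's pose just before it. camera_params takes no time and is no camera call; for the wrist camera it gives the pose at the moment of the call.
- job_done(): hands the job in; it is judged then, once.
The state is a dict: "clock": time; "qpos": joint angles; "qd": joint speeds; "joint_efforts": joint torques, N m; "position": TCP position; "tool_rot": TCP orientation; "force": force on the tool from outside, world axes, zero at the start; "moment": the same for the moment, N m; "grip_width": finger opening in m; "finger_force": force on a finger pad.
Only numpy, scipy, OpenCV 4.12 (cv2) and the standard library are available. Lean on these libraries where they do the work, as an engineer would, in place of code of your own. Each camera call takes 0.05 s, during which the arm holds its last target. There are 200 camera calls.

## Task

Kit the model submarine's parts in the wooden holders that match them: the end cap in the large round dish, the bushing in the small round dish, the bearing block in the rectangular tray and lined up with it, each upright and flat on the holder's floor. Pick up the two keel bars together in one grasp and lay them as a pair, side by side along the cradle, in the middle between its end stops and fully on its plate. Leave everything released and at rest.

Things in the scene. Friction and masses are not known exactly. Their poses are not given: they have to be found in the camera images.
- cap_center (a point): turned hull end cap: upright silvery aluminium cylinder, 56 mm diameter, 48 mm tall (straight wall up to 41 mm, then a rounded shoulder to a nearly flat top). The point is on its axis, half-way up (24 mm above its foot); z is up. It weighs about 0.2 kg
- bushing_center (a point): brass shaft bushing: small upright cylinder, 32 mm diameter, 44 mm tall, with a dark bore drawn on its flat top. The point is on its axis, half-way up (22 mm); z is up. About 0.2 kg
- block_center (a point): aluminium bearing block standing on the bench: 60 mm long (its x axis), 34 mm wide (y), 46 mm tall (z, up), one large and two small dark holes drawn on its top. The point is at its centre (23 mm up). About 0.25 kg
- bar_a_center (a point): one of two identical square steel keel bars that lie on the bench parallel, side by side, with a gap of 1 to 3 mm (their centres 15 to 17 mm apart across, ends level within 3 mm): 110 mm long (its x axis), 14 mm wide (y) and 14 mm high (z, up). The point is at the bar's centre (7 mm up). 0.16 kg
- bar_b_center (a point): the other, identical keel bar, lying on the +y side (in bar_a's own frame) of bar_a; the same axes and centre point
- cap_dish: holder for the end cap: the larger of two round shallow wooden dishes (pale floor, dark rim) fixed to the bench, inside diameter 76 mm, outside 86 mm, floor 3 mm thick, rim 6 mm high above the bench. Origin: centre of its underside, at bench height
- bushing_dish: holder for the bushing: the smaller round shallow wooden dish (pale floor, dark rim) fixed to the bench, inside diameter 52 mm, outside 62 mm, floor 3 mm thick, rim 6 mm high. Origin: centre of its underside
- block_tray: holder for the bearing block: rectangular shallow wooden tray (pale floor, dark rim) fixed to the bench, inside 78 mm (its x axis) by 52 mm (y), outside 88 by 62 mm, floor 3 mm thick, rim 6 mm high. Origin: centre of its underside
- bar_cradle: holder for the pair of bars: long wooden cradle fixed to the bench, a flat pale plate 150 mm (its x axis) by 56 mm (y) and 6 mm thick, open along its two long sides, with a dark 10 mm thick stop across each end that rises to 14 mm above the bench; 130 mm between the stops. Bars lie along its x axis. (Clutter among the parts is under 40 mm tall.) Origin: centre of its underside
There are look-alikes about, which are no part of the job. Leave any blue or orange look-alike of the part that bears bar_a_center alone.

How it is judged:
By the outcome, as a careful person would: the job done as asked, in the order asked, and still so for the second after the job is handed in, with the robot touching nothing.
It also fails if it takes over 120 s, if anything falls off the work surface, if the arm or the gripper's body presses on something with over 40 N, if the wrist force passes 120 N, or if a joint passes its speed limit or range.

## Working session

There is one attempt and no reset: what is moved stays moved. The work goes in short steps, Python scripts to look and compute and a tool call to move; the robot and the scene stay as the last step left them, time stands still between calls to the robot, and variables do not carry over. Pictures are saved under pics/ and viewed, at most 14 in all, crops included, and the job is handed in when it is done.

Besides the shell and the picture viewer there is one more tool, called after ">>>" as name(argument=value, ...), one argument or row to a line, values as JSON. send_rows: Moves the arm, as the interface text tells. Its arguments: {"type":"object","properties":{"increments":{"type":"array"},"newtons":{"type":"number"}},"required":["increments"]}

```bash
mkdir -p pics; ls; python3 - <<'E'
from workcell import *
import cv2
print(observe())
for n in ("scene","side","wrist"):
    p=camera_params(n); print(n,p["fovy"],p["cx"],p["cy"],p["extrinsics"].round(3).tolist() if hasattr(p["extrinsics"],'round') else p["extrinsics"])
    cv2.imwrite(f"pics/{n}0.png",grab_frame(n))
a=cv2.imread("pics/scene0.png");b=cv2.imread("pics/side0.png")
cv2.imwrite("pics/scene0b.png",cv2.resize(a,(800,600)))
cv2.imwrite("pics/side0b.png",cv2.resize(b,(800,600)))
E
```

```text
pics
{'clock': 0.0, 'qpos': array([-0.07020774,  0.52199952, -0.03635067,  1.60000101,  0.02122345,
        1.02110411, -0.11279997]), 'qd': array([-2.02192280e-04,  6.58915574e-05, -1.14728886e-04, -6.49098550e-04,
        8.27200428e-04,  1.69852878e-04, -1.61582569e-03]), 'joint_efforts': array([-4.24098413e-03, -9.27110124e+01,  1.97758444e+00, -3.69928443e+01,
        1.76317629e-02,  8.19846697e-03, -6.58496788e-05]), 'position': array([ 6.24663237e-01, -2.51584033e-05,  2.30737018e-01]), 'tool_rot': array([-3.14047000e+00,  8.90260635e-05,  1.57082649e+00]), 'force': array([ 0.1086722 ,  0.93214011, -0.08981738]), 'moment': array([-0.02374701, -0.00117875, -0.00995898]), 'finger_force': 0.0, 'grip_width': 0.0853691988727185}
scene 48.92536957385104 249.448340088292 194.72710384469804 [[0.434, 0.901, 0.018, -0.237], [0.709, -0.329, -0.624, -0.38], [-0.556, 0.284, -0.781, 1.334], [0.0, 0.0, 0.0, 1.0]]
side 48.39530513272508 257.4665421609828 194.26368434380691 [[0.998, -0.068, -0.016, -0.546], [-0.06, -0.72, -0.691, 0.085], [0.035, 0.691, -0.722, 1.3], [0.0, 0.0, 0.0, 1.0]]
wrist 68.36641381250352 259.39123105587606 190.98357488571466 [[1.0, -0.0, 0.001, -0.625], [-0.001, -0.965, 0.263, -0.033], [0.001, -0.263, -0.965, 0.377], [0.0, 0.0, 0.0, 1.0]]
```

View pics/scene0b.png

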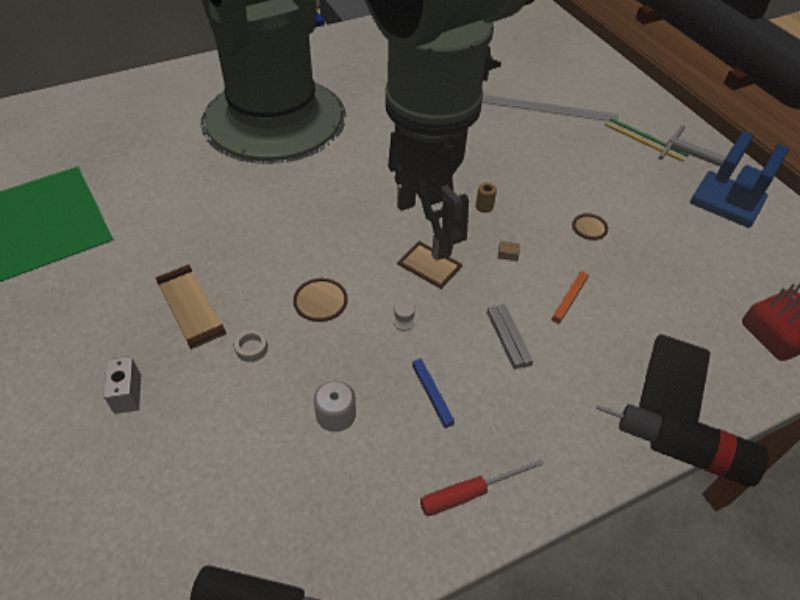

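View pics/side0b.png

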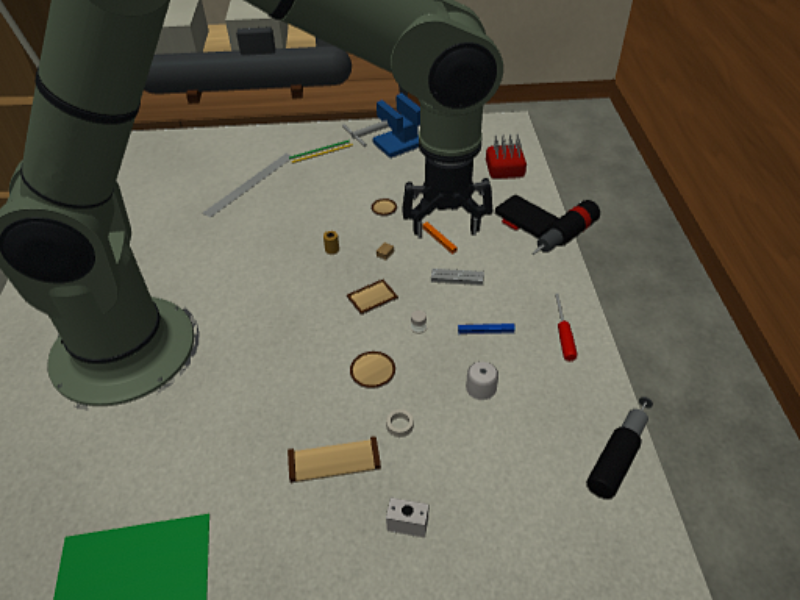

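The scene view (800×600 scale) shows the cap top at (335,389), bushing at (487,188), block at (120,371) and bar pair at (509,335). The cap dish is at (320,299), bushing dish at (590,226), tray at (430,265) and cradle at (190,306). The side view shows the same parts. The blue and orange bars, ring, small cylinder and wooden block are clutter.

```bash
cat > h.py <<'E'
from workcell import *
import cv2, numpy as np
from scipy.spatial.transform import Rotation as R
def K(p):
    f=192/np.tan(np.radians(p["fovy"])/2); return np.array([[f,0,p["cx"]],[0,f,p["cy"]],[0,0,1]])
def ray(p,uv,z):
    """pixels -> points on plane z"""
    E=np.array(p["extrinsics"]); uv=np.atleast_2d(uv).astype(float)
    d=np.c_[uv,np.ones(len(uv))]@np.linalg.inv(K(p)).T@E[:3,:3]; c=-E[:3,:3].T@E[:3,3]
    return c+d*((z-c[2])/d[:,2])[:,None]
def proj(p,X):
    E=np.array(p["extrinsics"]); q=(np.atleast_2d(X)@E[:3,:3].T+E[:3,3])@K(p).T; return q[:,:2]/q[:,2:]
def tri(ps,uvs):
    P=[K(p)@np.array(p["extrinsics"])[:3] for p in ps]
    x=cv2.triangulatePoints(P[0],P[1],np.float64(uvs[0]).reshape(2,1),np.float64(uvs[1]).reshape(2,1)); return (x[:3]/x[3]).ravel()
def look(name):
    p=camera_params(name); return p,grab_frame(name)
E
python3 - <<'E'
from h import *
np.set_printoptions(precision=4,suppress=True)
S=dict(cap=((335,389),(483,371),.048),bush=((487,188),(331,235),.044),block=((119,371),(408,510),.046),bars=((509,336),(457,275),.014),capdish=((320,299),(373,369),.003),bdish=((590,226),(384,207),.003),tray=((430,265),(372,296),.003),cradle=((190,306),(334,460),.006))
a=camera_params("scene");b=camera_params("side")
for n,(u,v,z) in S.items():
    u=np.array(u)*.64;v=np.array(v)*.64
    A=ray(a,u,z)[0][:2];B=ray(b,v,z)[0][:2]; X=tri((a,b),(u,v)); m=(A+B)/2
    print(n,A,B,'tri',X,'r',np.hypot(*m))
E
```

```text
cap [ 0.6717 -0.1431] [ 0.6809 -0.1518] tri [ 0.678  -0.1482  0.0509] r 0.6922190963361503
bush [0.4077 0.2532] [0.4089 0.2485] tri [0.4081 0.2524 0.0427] r 0.4791841347247828
block [ 0.52  -0.397] [ 0.5288 -0.4034] tri [ 0.5258 -0.3999  0.0476] r 0.6596671286655834
bars [0.6774 0.1339] [0.6715 0.1313] tri [0.6729 0.1384 0.0066] r 0.6873533354560748
capdish [ 0.4843 -0.0921] [ 0.4855 -0.096 ] tri [ 0.4846 -0.0931  0.0016] r 0.49389884091454306
bdish [0.5298 0.3952] [0.5299 0.3887] tri [0.5294 0.3955 0.    ] r 0.6590922957145062
tray [0.4934 0.0988] [0.4906 0.0953] tri [ 0.4904  0.1005 -0.0016] r 0.5015011520105842
cradle [ 0.4152 -0.2798] [ 0.4134 -0.2852] tri [ 0.4121 -0.2807  0.0008] r 0.5014109437092686
```

View pics/wrist0.png

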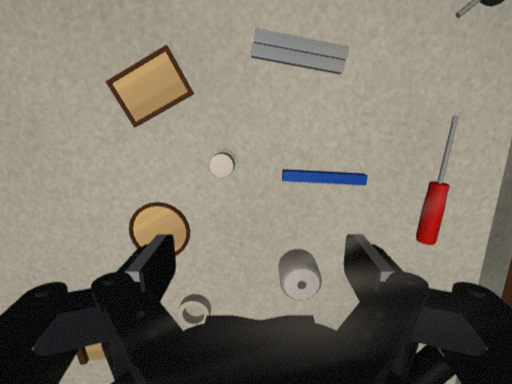

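The wrist view shows the tray at (150,86), cap dish at (160,230), bar pair at (300,51) and cap top at about (302,284). I'll measure those from this frame.

```bash
cat >> h.py <<'E'
def wood(p,im,z,amin=800):
    """wood-coloured blobs (floor+dark rim): pixel centre, world centre, sizes, yaw via minAreaRect on plane z"""
    h=cv2.cvtColor(im,cv2.COLOR_BGR2HSV); m=cv2.inRange(h,(5,85,25),(25,255,255))
    m=cv2.morphologyEx(m,cv2.MORPH_OPEN,np.ones((3,3)))
    return blobs(p,m,z,amin)
def grey(p,im,z,lo,hi,amin=300):
    h=cv2.cvtColor(im,cv2.COLOR_BGR2HSV); m=cv2.inRange(h,(0,0,lo),(180,70,hi)); return m
def blobs(p,m,z,amin):
    out=[]
    for c in cv2.findContours(m,cv2.RETR_EXTERNAL,cv2.CHAIN_APPROX_NONE)[0]:
        if cv2.contourArea(c)<amin: continue
        w=ray(p,c[:,0],z)[:,:2]; (ctr,(a,b),ang)=cv2.minAreaRect((w*1000).astype(np.float32))
        if a<b: a,b,ang=b,a,ang+90
        out.append((c[:,0].mean(0).round(),np.round(ctr,1),round(a,1),round(b,1),round((ang+90)%180-90,1)))
    return out
E
python3 - <<'E'
from h import *
p=camera_params("wrist");im=cv2.imread("pics/wrist0.png")
for o in wood(p,im,.005): print(*o)
print(ray(p,[(302,284)],.048), ray(p,[(222,165)],.03))
hsv=cv2.cvtColor(im,cv2.COLOR_BGR2HSV)
for u,v in [(275,42),(300,60),(200,20),(100,150),(302,265),(300,275),(295,255)]: print((u,v),hsv[v,u])
for n in("scene","side"):
    p=camera_params(n);im=cv2.imread(f"pics/{n}0.png")
    print(n)
    for o in wood(p,im,.005,250): print(*o)
E
```

```text
[160. 228.] [485.8 -86.1] 83.6 72.1 -13.0
[150.  86.] [490.7  98.2] 87.5 61.9 27.6
[[ 0.68111848 -0.14823337  0.048     ]] [[0.57963038 0.00608669 0.03      ]]
(275, 42) [ 90   4 139]
(300, 60) [105   4 139]
(200, 20) [ 19  39 163]
(100, 150) [ 23  36 170]
(302, 265) [ 15  26 118]
(300, 275) [ 17  26 174]
(295, 255) [15 24 86]
scene
[463. 315.] [998.4 257.8] 57.6 30.0 -78.0
[499. 282.] [975.8 381.4] 92.7 31.7 -81.1
[205. 191.] [485.  -93.1] 81.4 78.9 65.2
[120. 195.] [ 410.  -279.6] 159.0 55.8 5.2
[275. 169.] [491.7  97.7] 87.3 62.6 27.5
[445.  53.] [230.5 896.7] 755.9 206.3 0.1
side
[213. 294.] [ 411.7 -281.8] 150.8 62.1 4.4
[238. 236.] [483.3 -95.9] 82.1 81.6 -3.4
[238. 189.] [489.2  95.2] 88.3 64.5 27.3
[171.  64.] [220.3 987.6] 760.0 393.2 0.1
[ 7. 70.] [-540.3 1060.9] 1201.9 101.1 -71.1
[449. 106.] [1256.4  745.4] 1922.0 817.4 63.9
[19. 12.] [-623. 1547.] 526.8 148.8 -59.8
```

>>> send_rows(
  increments=[
    [[-148, 55, 40], [0, 0, 0], 1],
    [[-148, 55, 40], [0, 0, 0], 1],
    [[-148, 55, 40], [0, 0, 0], 1],
    [[-148, 55, 60], [0, 0, 0], 1],
    [[-148, 55, 120], [0, 0, 0], 1],
    [[-148, 55, 160], [0, 0, 0], 1],
    [[-148, 55, 190], [0, 0, 0], 1],
    [[-148, 55, 215], [0, 0, 0], 1],
    [[-148, 55, 225], [0, 0, 0], 1],
    [[-148, 55, 225], [0, 0, 0], 1],
  ],
  newtons=50,
)

```text
clock: 1.15
position: [0.6792, -0.1479, 0.0051]
tool_rot: [-3.139, -0.0, 1.571]
force: [-0.3, -0.4, 0.2]
grip_width: 0.0856
finger_force: 0.0
```

>>> send_rows(
  increments=[
    [[0, 0, 0], [0, 0, 0], 0.4],
    [[0, 0, 0], [0, 0, 0], 0],
    [[0, 0, 0], [0, 0, 0], -0.5],
    [[0, 0, 0], [0, 0, 0], -1],
    [[0, 0, 0], [0, 0, 0], -1],
    [[0, 0, 0], [0, 0, 0], -1],
    [[0, 0, 0], [0, 0, 0], -1],
  ],
  newtons=50,
)

```text
clock: 1.85
position: [0.6809, -0.1482, 0.0083]
tool_rot: [3.139, 0.0, 1.571]
force: [-2.9, 0.7, 9.7]
grip_width: 0.0554
finger_force: 52.0
```

>>> send_rows(
  increments=[
    [[0, 0, -40], [0, 0, 0], -1],
    [[0, 0, -80], [0, 0, 0], -1],
    [[20, -40, -80], [0, 0, 0], -1],
    [[30, -85, -80], [0, 0, 0], -1],
    [[40, -130, -80], [0, 0, 0], -1],
    [[50, -170, -80], [0, 0, 0], -1],
    [[54, -195, -80], [0, 0, 0], -1],
    [[54, -195, -80], [0, 0, 0], -1],
    [[54, -195, -70], [0, 0, 0], -1],
    [[54, -195, -60], [0, 0, 0], -1],
  ],
)

```text
clock: 2.85
position: [0.4862, -0.0942, 0.0661]
tool_rot: [3.14, 0.0, 1.571]
force: [0.2, -0.6, -1.9]
grip_width: 0.0547
finger_force: 54.1
```

```bash
python3 - <<'E'
from h import *
o=observe();print(o['position'],o['tool_rot'],o['force'],o['grip_width'])
p,im=look("wrist");cv2.imwrite("pics/w1.png",im)
q,s=look("side");cv2.imwrite("pics/s1.png",s)
cv2.imwrite("pics/c1.png",np.hstack([cv2.resize(im,(400,300)),cv2.resize(s[120:312,110:366],(400,300))]))
E
```

```text
[ 0.48622839 -0.09415142  0.06611778] [3.13950456e+00 1.73052566e-04 1.57075008e+00] [ 0.22981491 -0.62162028 -1.87266226] 0.05471155242961635
```

View pics/c1.png

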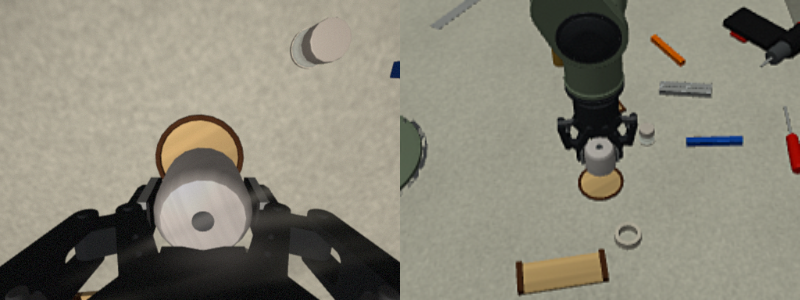

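The cap is held upright above its dish, near (200,150) in the left half, so I'll lower it and release.

>>> send_rows(
  increments=[
    [[0, 0, 30], [0, 0, 0], -1],
    [[0, 0, 45], [0, 0, 0], -1],
    [[0, 0, 50], [0, 0, 0], -1],
    [[0, 0, 52], [0, 0, 0], -1],
    [[0, 0, 53.5], [0, 0, 0], -1],
    [[0, 0, 54.5], [0, 0, 0], -1],
    [[0, 0, 54.5], [0, 0, 0], -1],
  ],
)

```text
clock: 3.65
position: [0.4853, -0.0941, 0.0122]
tool_rot: [3.141, 0.0, 1.571]
force: [-0.0, -0.0, -1.4]
grip_width: 0.055
finger_force: 54.1
```

>>> send_rows(
  increments=[
    [[0, 0, 1], [0, 0, 0], -1],
    [[0, 0, 1.5], [0, 0, 0], -1],
    [[0, 0, 1.5], [0, 0, 0], -1],
  ],
)

```text
clock: 3.95
position: [0.4853, -0.0941, 0.0112]
tool_rot: [3.141, 0.0, 1.571]
force: [-4.3, 1.8, 19.4]
grip_width: 0.055
finger_force: 56.2
```

>>> send_rows(
  increments=[
    [[0, 0, 0], [0, 0, 0], 0.2],
    [[0, 0, 0], [0, 0, 0], 0.6],
    [[0, 0, 0], [0, 0, 0], 0.8],
    [[0, 0, -1], [0, 0, 0], 0.8],
    [[0, 0, -40], [0, 0, 0], 0.8],
    [[0, 0, -90], [0, 0, 0], 1],
    [[40, -20, -140], [0, 0, 0], 1],
    [[90, -35, -170], [0, 0, 0], 1],
    [[140, -50, -190], [0, 0, 0], 1],
    [[190, -75, -190], [0, 0, 0], 1],
  ],
)

```text
clock: 4.95
position: [0.4243, 0.0651, 0.1967]
tool_rot: [3.138, -0.001, 1.57]
force: [1.0, 0.3, -1.3]
grip_width: 0.0852
finger_force: 0.0
```

>>> send_rows(
  increments=[
    [[50, 0, 0], [0, 0, 0], 1],
    [[50, 0, 0], [0, 0, 0], 1],
    [[50, 0, 0], [0, 0, 0], 1],
  ],
)

```text
clock: 5.25
position: [0.4237, 0.1146, 0.1947]
tool_rot: [3.142, -0.0, 1.573]
force: [-0.2, -1.5, 0.2]
grip_width: 0.0852
finger_force: 0.0
```

```bash
python3 - <<'E'
from h import *
o=observe();print(o['position'],o['tool_rot'])
p,im=look("wrist");cv2.imwrite("pics/w2.png",im)
for x in wood(p,im,.005,300): print(*x)
s=look("scene")[1]; cv2.imwrite("pics/s2.png",s)
cv2.imwrite("pics/c2.png",np.hstack([cv2.resize(im,(400,300)),cv2.resize(s[120:312,80:336],(400,300))]))
E
```

```text
[0.423717   0.11463524 0.19469497] [ 3.14157508e+00 -3.67933821e-05  1.57335813e+00]
[304. 306.] [486.5 -73.8] 83.1 46.5 -9.5
[314. 184.] [489.9  98.4] 87.4 61.7 27.7
[353.  67.] [525.7 229.9] 38.2 27.8 53.7
[242.  38.] [404.3 258.4] 42.1 34.9 90.0
[475.  38.] [654.3 259. ] 96.3 23.6 -58.5
```

View pics/c2.png

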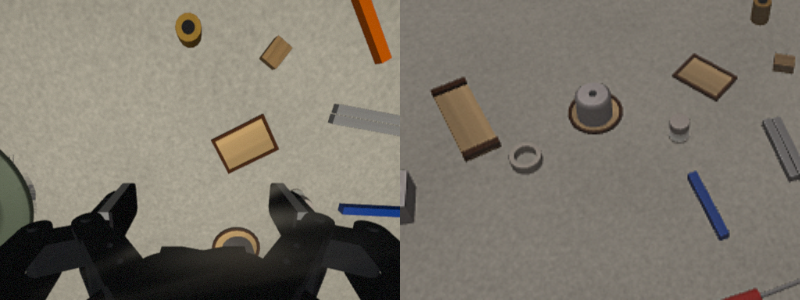

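The cap stands centred in its dish (right half, 595,105). The bushing's bore is at about (188,27) in the left half, which is (241,35) in wrist pixels.

```bash
python3 - <<'E'
from h import *
p=camera_params("wrist");im=cv2.imread("pics/w2.png")
g=cv2.cvtColor(im,cv2.COLOR_BGR2GRAY)[0:80,200:280]
m=(g<45).astype(np.uint8); n,l,s,c=cv2.connectedComponentsWithStats(m); i=1+s[1:,4].argmax(); uv=c[i]+[200,0]
print(s[i],uv,ray(p,uv,.044)*1000, observe()['position'])
E
```

```text
[ 33  26  16  17 216] [240.38888889  34.05092593] [[407.16719856 251.1128481   44.        ]] [0.4239545  0.11286892 0.19455136]
```

>>> send_rows(
  increments=[
    [[45, -5, 0], [0, 0, 0], 1],
    [[90, -10, 0], [0, 0, 0], 1],
    [[139, -16, 20], [0, 0, 0], 1],
    [[139, -16, 50], [0, 0, 0], 1],
    [[139, -16, 90], [0, 0, 0], 1],
    [[139, -16, 100], [0, 0, 0], 1],
    [[139, -16, 100], [0, 0, 0], 1],
    [[139, -16, 100], [0, 0, 0], 1],
  ],
)

```text
clock: 6.15
position: [0.4088, 0.2523, 0.0958]
tool_rot: [3.141, -0.0, 1.569]
force: [-0.1, 0.0, 0.8]
grip_width: 0.0853
finger_force: 0.0
```

>>> send_rows(
  increments=[
    [[0, -1, 40], [0, 0, 0], 1],
    [[0, -1, 70], [0, 0, 0], 1],
    [[0, -1, 86], [0, 0, 0], 1],
    [[0, -1, 86], [0, 0, 0], 0.5],
    [[0, -1, 86], [0, 0, 0], 0],
    [[0, -1, 86], [0, 0, 0], -0.5],
    [[0, -1, 86], [0, 0, 0], -1],
    [[0, -1, 86], [0, 0, 0], -1],
    [[0, -1, 86], [0, 0, 0], -1],
    [[0, -1, 86], [0, 0, 0], -1],
  ],
  newtons=50,
)

```text
clock: 7.15
position: [0.4077, 0.2531, 0.0102]
tool_rot: [3.14, -0.001, 1.57]
force: [-2.3, -2.6, 18.6]
grip_width: 0.031
finger_force: 47.9
```

>>> send_rows(
  increments=[
    [[0, 0, -40], [0, 0, 0], -1],
    [[0, 0, -90], [0, 0, 0], -1],
    [[10, 40, -110], [0, 0, 0], -1],
    [[20, 80, -110], [0, 0, 0], -1],
    [[30, 122, -110], [0, 0, 0], -1],
    [[30, 122, -110], [0, 0, 0], -1],
    [[30, 122, -110], [0, 0, 0], -1],
    [[30, 122, -110], [0, 0, 0], -1],
  ],
)

```text
clock: 7.95
position: [0.5281, 0.2825, 0.1189]
tool_rot: [-3.141, 0.0, 1.571]
force: [-0.2, -0.3, -2.1]
grip_width: 0.0312
finger_force: 50.8
```

```bash
python3 - <<'E'
from h import *
o=observe();print(o['position'],o['tool_rot'],o['force'],o['grip_width'])
p,im=look("wrist");cv2.imwrite("pics/w3.png",im)
for x in wood(p,im,.005,300): print(*x)
E
```

```text
[0.52812405 0.28246177 0.11888549] [-3.14103100e+00  2.28686479e-04  1.57104084e+00] [-0.15184185 -0.31015234 -2.10495958] 0.031150609780865486
[259. 257.] [527.7 209.6] 105.5 73.4 -88.1
[385. 203.] [649.7 264.5] 117.5 17.0 -58.6
[260.  57.] [529.  393.3] 60.0 59.7 43.9
```

View pics/w3.png

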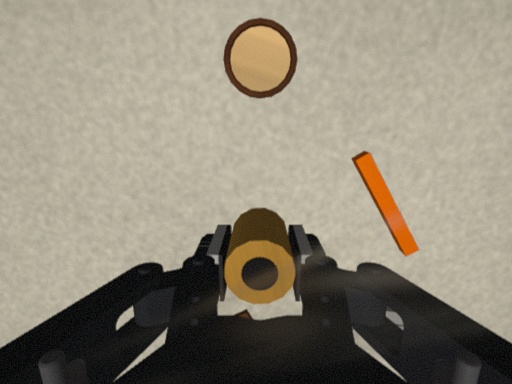

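The dish is at (260,57), world (529,393) with an outer size of 60 mm. The bushing is held upright, bore at (260,272).

>>> send_rows(
  increments=[
    [[45, 1, 0], [0, 0, 0], -1],
    [[90, 1, 0], [0, 0, 0], -1],
    [[112, 1, 10], [0, 0, 0], -1],
    [[112, 1, 40], [0, 0, 0], -1],
    [[112, 1, 75], [0, 0, 0], -1],
    [[112, 1, 95], [0, 0, 0], -1],
    [[112, 1, 102], [0, 0, 0], -1],
    [[112, 1, 104], [0, 0, 0], -1],
    [[112, 1, 104.5], [0, 0, 0], -1],
    [[112, 1, 104.5], [0, 0, 0], -1],
  ],
)

```text
clock: 9.0
position: [0.5305, 0.3951, 0.0155]
tool_rot: [3.14, -0.001, 1.571]
force: [-0.4, 0.5, -1.8]
grip_width: 0.0308
finger_force: 50.8
```

>>> send_rows(
  increments=[
    [[0, 0, 1], [0, 0, 0], -1],
    [[0, 0, 1], [0, 0, 0], -1],
  ],
)

```text
clock: 9.2
position: [0.5302, 0.3948, 0.0137]
tool_rot: [3.141, -0.0, 1.571]
force: [-0.0, -0.9, -2.8]
grip_width: 0.0307
finger_force: 50.8
```

>>> send_rows(
  increments=[
    [[0, 0, 1], [0, 0, 0], -1],
    [[0, 0, 1], [0, 0, 0], -1],
  ],
)

```text
clock: 9.4
position: [0.5302, 0.3949, 0.0133]
tool_rot: [3.141, -0.0, 1.571]
force: [-4.8, -2.6, 13.7]
grip_width: 0.0308
finger_force: 52.6
```

>>> send_rows(
  increments=[
    [[0, 0, 0], [0, 0, 0], -0.3],
    [[0, 0, 0], [0, 0, 0], 0],
    [[0, 0, 0], [0, 0, 0], 0.3],
    [[0, 0, -1], [0, 0, 0], 0.5],
    [[0, 0, -40], [0, 0, 0], 0.5],
    [[0, 0, -90], [0, 0, 0], 0.7],
    [[0, 0, -140], [0, 0, 0], 1],
    [[-40, 0, -190], [0, 0, 0], 1],
    [[-90, 0, -200], [0, 0, 0], 1],
    [[-140, 0, -200], [0, 0, 0], 1],
  ],
)

```text
clock: 10.4
position: [0.5305, 0.2661, 0.2139]
tool_rot: [3.138, -0.002, 1.572]
force: [0.3, -0.8, 0.1]
grip_width: 0.0854
finger_force: 0.0
```

>>> send_rows(
  increments=[
    [[-50, 0, 0], [0, 0, 0], 1],
    [[-100, 0, 0], [0, 0, 0], 1],
    [[-150, 0, 0], [0, 0, 0], 1],
    [[-200, 0, 0], [0, 0, 0], 1],
    [[-250, 0, 0], [0, 0, 0], 1],
    [[-300, 0, 0], [0, 0, 0], 1],
    [[-350, 0, 0], [0, 0, 0], 1],
    [[-400, 0, 0], [0, 0, 0], 1],
    [[-450, 0, 0], [0, 0, 0], 1],
    [[-500, 0, 0], [0, 0, 0], 1],
  ],
)

```text
clock: 11.4
position: [0.5296, -0.2356, 0.2116]
tool_rot: [3.141, 0.0, 1.571]
force: [0.4, 0.4, 0.1]
grip_width: 0.0856
finger_force: 0.0
```

>>> send_rows(
  increments=[
    [[-50, 0, 0], [0, 0, 0], 1],
    [[-100, 0, 0], [0, 0, 0], 1],
    [[-150, 0, 0], [0, 0, 0], 1],
    [[-200, 0, 0], [0, 0, 0], 1],
    [[-200, 0, 0], [0, 0, 0], 1],
    [[-200, 0, 0], [0, 0, 0], 1],
  ],
)

```text
clock: 12.0
position: [0.5293, -0.4345, 0.2108]
tool_rot: [-3.141, -0.0, 1.569]
force: [-0.5, 0.7, -0.0]
grip_width: 0.0857
finger_force: 0.0
```

```bash
python3 - <<'E'
from h import *
o=observe();print(o['position'],o['tool_rot'],o['clock'])
p,im=look("wrist");cv2.imwrite("pics/w4.png",im)
for x in wood(p,im,.005,300): print(*x)
s=look("side")[1]
cv2.imwrite("pics/c4.png",np.hstack([cv2.resize(im,(400,300)),cv2.resize(s[100:196,170:298],(400,300))]))
E
```

```text
[ 0.52927519 -0.43448606  0.21076058] [-3.14096939e+00 -3.83659063e-04  1.56884736e+00] 12.0
[144.  33.] [ 410.7 -281.3] 154.1 58.7 4.5
```

View pics/c4.png

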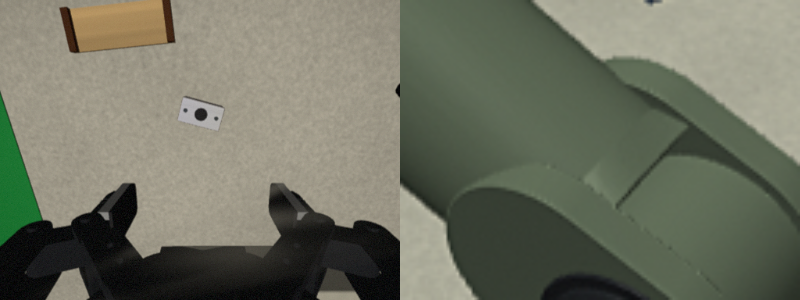

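The block top is at (201,114) in the left half, with its long axis pointing slightly down to the right. The cradle is at the top left. The arm hides the bushing in the side view.

```bash
python3 - <<'E'
from h import *
p=camera_params("wrist");im=cv2.imread("pics/w4.png")
h=cv2.cvtColor(im,cv2.COLOR_BGR2HSV); sub=h[110:180,215:300]; print(h[146,245],h[130,200],h[140,285])
c=im.astype(int); m=((h[...,1]<18)&(h[...,2]>140)).astype(np.uint8)*255; m[:100]=0;m[200:]=0
for x in blobs(p,m,.046,200): print(*x)
g=h[...,2][110:185,215:300]; k=(g<75).astype(np.uint8);n,l,s,ce=cv2.connectedComponentsWithStats(k)
for i in range(1,n): print(s[i][4],ce[i]+[215,110],ray(p,ce[i]+[215,110],.046)[0]*1000)
E
```

```text
[165   3 182] [ 22  35 161] [ 13  10 182]
[256. 146.] [ 528.2 -399.5] 58.6 32.9 -14.9
2 [239.5 124. ] [ 510.04681891 -376.08956536   46.        ]
1 [243. 125.] [ 513.73446587 -377.11895155   46.        ]
2 [247.5 126. ] [ 518.48888891 -378.1497855    46.        ]
1 [251. 127.] [ 522.19125189 -379.18300436   46.        ]
1 [254. 128.] [ 525.36951966 -380.21836885   46.        ]
2 [258.5 129. ] [ 530.14813755 -381.25498927   46.        ]
2 [261.5 130. ] [ 533.33971987 -382.29420857   46.        ]
1 [265. 131.] [ 537.06973316 -383.33514379   46.        ]
1 [268. 132.] [ 540.27369526 -384.37823271   46.        ]
2 [272.5 133. ] [ 545.08418877 -385.42263981   46.        ]
1 [276. 134.] [ 548.8356553  -386.46942261   46.        ]
2 [279.5 135. ] [ 552.59414252 -387.51816441   46.        ]
10 [236.9 140.8] [ 506.93910567 -393.66249344   46.        ]
189 [256.65608466 146.04761905] [ 528.15174115 -399.25615587   46.        ]
11 [276.36363636 151.45454545] [ 549.5263858  -405.07826365   46.        ]
```

>>> send_rows(
  increments=[
    [[10, 0, 0], [0, 0, 8.5], 1],
    [[20, 0, 0], [0, 0, 17], 1],
    [[35, -1, 0], [0, 0, 25.5], 1],
    [[35, -1, 10], [0, 0, 34], 1],
    [[35, -1, 20], [0, 0, 42.5], 1],
    [[35, -1, 40], [0, 0, 51], 1],
    [[35, -1, 60], [0, 0, 59.5], 1],
    [[35, -1, 80], [0, 0, 68], 1],
    [[35, -1, 90], [0, 0, 76.5], 1],
    [[35, -1, 100], [0, 0, 85], 1],
  ],
)

```text
clock: 13.1
position: [0.5295, -0.3969, 0.111]
tool_rot: [-3.141, -0.0, 0.083]
force: [-0.2, 0.4, 0.0]
grip_width: 0.0857
finger_force: 0.0
```

>>> send_rows(
  increments=[
    [[0, 0, 0], [0, 0, 8.5], 1],
    [[0, 0, 0], [0, 0, 17], 1],
    [[0, 0, 0], [0, 0, 20], 1],
    [[0, 0, 0], [0, 0, 20], 1],
    [[0, 0, 0], [0, 0, 20], 1],
  ],
)

```text
clock: 13.6
position: [0.5294, -0.3975, 0.1116]
tool_rot: [-3.141, -0.0, -0.259]
force: [0.2, 0.6, 0.4]
grip_width: 0.0855
finger_force: 0.0
```

>>> send_rows(
  increments=[
    [[-1, 2, 40], [0, 0, 0], 1],
    [[-1, 2, 75], [0, 0, 0], 1],
    [[-1, 2, 95], [0, 0, 0], 1],
    [[-1, 2, 103], [0, 0, 0], 1],
    [[-1, 2, 103], [0, 0, 0], 0.5],
    [[-1, 2, 103], [0, 0, 0], 0],
    [[-1, 2, 103], [0, 0, 0], -1],
    [[-1, 2, 103], [0, 0, 0], -1],
    [[-1, 2, 103], [0, 0, 0], -1],
    [[-1, 2, 103], [0, 0, 0], -1],
  ],
  newtons=50,
)

```text
clock: 14.6
position: [0.5281, -0.4007, 0.0097]
tool_rot: [3.141, -0.002, -0.262]
force: [-2.0, 0.6, 8.4]
grip_width: 0.0334
finger_force: 50.4
```

>>> send_rows(
  increments=[
    [[0, 0, -30], [0, 0, 0], -1],
    [[0, 0, -80], [0, 0, 0], -1],
    [[0, 0, -120], [0, 0, 0], -1],
    [[-16, -45, -120], [0, 0, -7], -1],
    [[-32, -90, -120], [0, 0, -14], -1],
    [[-47, -135, -120], [0, 0, -21], -1],
    [[-63, -180, -120], [0, 0, -28], -1],
    [[-79, -225, -120], [0, 0, -35], -1],
    [[-95, -270, -120], [0, 0, -42.5], -1],
    [[-110, -315, -120], [0, 0, -42.5], -1],
  ],
)

```text
clock: 15.6
position: [0.5024, -0.0658, 0.1291]
tool_rot: [3.141, -0.001, 0.485]
force: [1.6, -0.2, -2.3]
grip_width: 0.0333
finger_force: 50.8
```

```bash
cat >> h.py <<'E'
def goto(x,y,z,yaw):
    """tool-frame shift (mm) and turn (deg) from the measured pose to a pointing-down pose (mm, deg)"""
    o=observe(); r=R.from_euler("xyz",o['tool_rot']); g=R.from_euler("xyz",[np.pi,0,np.radians(yaw)])
    print('from',np.round(o['position']*1000,1),np.degrees(o['tool_rot']).round(1),'t',o['clock'])
    print('shift',r.inv().apply(np.array([x,y,z])-o['position']*1000).round(1),'turn',(r.inv()*g).as_rotvec(degrees=True).round(2))
E
python3 - <<'E'
from h import *
goto(490.5,98,120,27.5)
E
```

```text
from [502.4 -65.8 129.1] [ 1.80e+02 -1.00e-01  2.78e+01] t 15.6
shift [  65.8 -150.4    9.1] turn [ 0.01 -0.07  0.28]
```

>>> send_rows(
  increments=[
    [[18, -42, 0], [0, 0, 0], -1],
    [[36, -84, 0], [0, 0, 0], -1],
    [[54, -126, 0], [0, 0, 0], -1],
    [[66, -150, 0], [0, 0, 0.3], -1],
    [[66, -150, 30], [0, 0, 0.3], -1],
    [[66, -150, 70], [0, 0, 0.3], -1],
    [[66, -150, 95], [0, 0, 0.3], -1],
    [[66, -150, 105], [0, 0, 0.3], -1],
    [[66, -150, 105], [0, 0, 0.3], -1],
    [[66, -150, 105], [0, 0, 0.3], -1],
  ],
)

```text
clock: 16.6
position: [0.4927, 0.096, 0.0245]
tool_rot: [3.141, -0.001, 0.474]
force: [-0.2, 0.4, -3.0]
grip_width: 0.0335
finger_force: 50.7
```

```bash
python3 - <<'E'
from h import *
goto(490.5,98,12.7,27.5)
p,im=look("wrist"); s=look("scene")[1];cv2.imwrite("pics/s5.png",s)
cv2.imwrite("pics/c5.png",np.hstack([cv2.resize(im,(400,300)),cv2.resize(s[96:192,220:348],(400,300))]))
E
```

```text
from [492.7  96.   24.5] [ 1.80e+02 -1.00e-01  2.72e+01] t 16.6
shift [-1.  -2.7 11.8] turn [ 0.02 -0.07 -0.32]
```

View pics/c5.png

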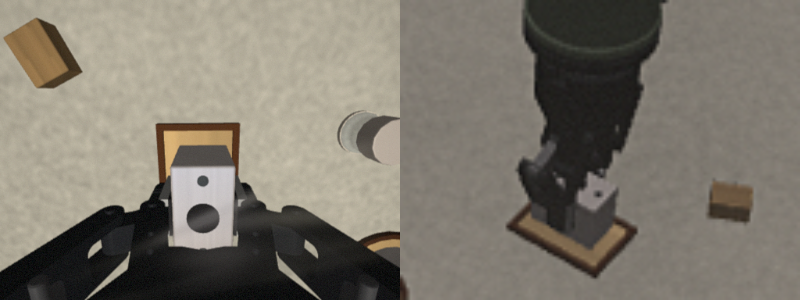

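The block is lined up with the tray, with its centre line near column 203 against the tray's 198. I'll apply the small sideways correction and set it down.

>>> send_rows(
  increments=[
    [[-1, -2.5, 5], [0, 0, 0], -1],
    [[-1, -2.5, 9], [0, 0, 0], -1],
    [[-1, -2.5, 10.5], [0, 0, 0], -1],
    [[-1, -2.5, 11.5], [0, 0, 0], -1],
    [[-1, -2.5, 12], [0, 0, 0], -1],
  ],
)

```text
clock: 17.2
position: [0.4898, 0.0979, 0.0126]
tool_rot: [-3.141, -0.0, 0.474]
force: [-13.7, -0.5, 53.5]
grip_width: 0.0333
finger_force: 57.7
```

>>> send_rows(
  increments=[
    [[0, 0, 0], [0, 0, 0], -0.3],
    [[0, 0, 0], [0, 0, 0], 0.2],
    [[0, 0, 0], [0, 0, 0], 0.5],
    [[0, 0, -2], [0, 0, 0], 0.5],
    [[0, 0, -40], [0, 0, 0], 0.5],
    [[0, 0, -90], [0, 0, 8], 0.7],
    [[20, 0, -140], [0, 0, 16], 1],
    [[50, 0, -180], [0, 0, 24], 1],
    [[80, -5, -180], [0, 0, 32], 1],
    [[80, -5, -180], [0, 0, 35], 1],
  ],
)

```text
clock: 18.2
position: [0.5616, 0.1419, 0.1927]
tool_rot: [-3.14, -0.003, -0.139]
force: [-1.4, -0.1, -1.2]
grip_width: 0.0853
finger_force: 0.0
```

```bash
python3 - <<'E'
from h import *
goto(674,134,150,-8)
p,im=look("wrist"); s=look("side")[1]; cv2.imwrite("pics/w6.png",im); cv2.imwrite("pics/s6.png",s)
h=cv2.cvtColor(im,cv2.COLOR_BGR2HSV); m=((h[...,1]<18)&(h[...,2]>90)).astype(np.uint8)*255
m=cv2.morphologyEx(m,cv2.MORPH_CLOSE,np.ones((5,5)))
for x in blobs(p,m,.014,800): print(*x)
cv2.imwrite("pics/c6.png",np.hstack([cv2.resize(im,(400,300)),cv2.resize(s[100:244,180:372],(400,300))]))
E
```

```text
from [561.6 141.9 192.7] [-179.9   -0.2   -7.9] t 18.2
shift [112.3  -7.6  43.1] turn [-0.11 -0.19  0.06]
[309. 238.] [473.9  93.1] 66.0 36.9 27.0
[250.  70.] [672.  137.2] 109.7 28.6 -10.0
```

View pics/c6.png

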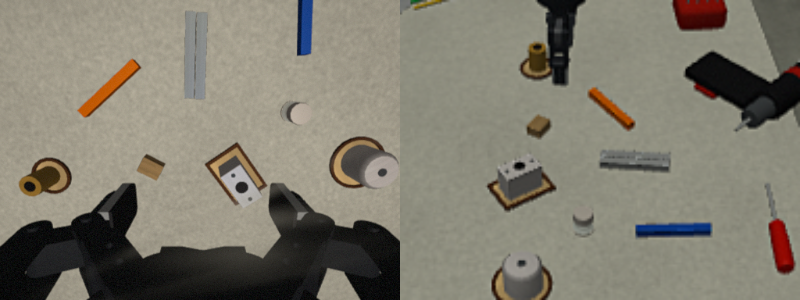

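The block sits straight in the tray, and the cap and bushing stand in their dishes. The bar pair is at (196,55) in the left half, world (672,137) with yaw −10°.

>>> send_rows(
  increments=[
    [[45, -4, 0], [0, 0, 2], 1],
    [[90, -8, 0], [0, 0, 2], 1],
    [[110, -10.5, 20], [0, 0, 2], 0.6],
    [[110, -10.5, 60], [0, 0, 2], 0.6],
    [[110, -10.5, 100], [0, 0, 2], 0.6],
    [[110, -10.5, 130], [0, 0, 2], 0.6],
    [[110, -10.5, 130], [0, 0, 2], 0.6],
    [[110, -10.5, 130], [0, 0, 2], 0.6],
  ],
  newtons=60,
)

```text
clock: 19.1
position: [0.6693, 0.1336, 0.062]
tool_rot: [3.141, 0.0, -0.171]
force: [-0.1, 0.5, -0.2]
grip_width: 0.0683
finger_force: 0.0
```

```bash
python3 - <<'E'
from h import *
goto(672,137.2,3.5,-10)
p,im=look("wrist"); cv2.imwrite("pics/w7.png",im)
h=cv2.cvtColor(im,cv2.COLOR_BGR2HSV); m=((h[...,1]<18)&(h[...,2]>90)).astype(np.uint8)*255
m=cv2.morphologyEx(m,cv2.MORPH_CLOSE,np.ones((5,5)))
for x in blobs(p,m,.014,800): print(*x)
E
```

```text
from [669.3 133.6  62. ] [180.    0.   -9.8] t 19.1
shift [ 2.1 -4.1 58.5] turn [0.03 0.02 0.22]
[254. 202.] [672.6 137.3] 108.3 28.5 -9.9
```

View pics/w7.png

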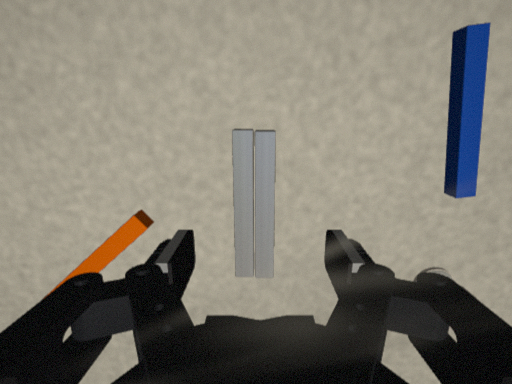

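The pair sits midway between the fingers at (254,202), and the gap to the orange bar is wide enough. I'll descend and close.

>>> send_rows(
  increments=[
    [[2, -4, 20], [0, 0, 0], 0.6],
    [[2, -4, 40], [0, 0, 0], 0.6],
    [[2, -4, 52], [0, 0, 0], 0.6],
    [[2, -4, 57.5], [0, 0, 0], 0.4],
    [[2, -4, 57.5], [0, 0, 0], 0.1],
    [[2, -4, 57.5], [0, 0, 0], -0.2],
    [[2, -4, 57.5], [0, 0, 0], -0.5],
    [[2, -4, 57.5], [0, 0, 0], -1],
    [[2, -4, 57.5], [0, 0, 0], -1],
    [[2, -4, 57.5], [0, 0, 0], -1],
  ],
  newtons=60,
)

```text
clock: 20.15
position: [0.6726, 0.1379, 0.0053]
tool_rot: [-3.141, -0.001, -0.171]
force: [-2.1, 0.2, 7.9]
grip_width: 0.0259
finger_force: 59.7
```

>>> send_rows(
  increments=[
    [[0, 0, -5], [0, 0, 0], -1],
    [[0, 0, -15], [0, 0, 0], -1],
    [[0, 0, -30], [0, 0, 0], -1],
    [[0, 0, -45], [0, 0, 0], -1],
    [[0, 0, -45], [0, 0, 0], -1],
  ],
)

```text
clock: 20.65
position: [0.6734, 0.1382, 0.0519]
tool_rot: [-3.14, -0.004, -0.171]
force: [0.2, 0.0, -2.8]
grip_width: 0.0254
finger_force: 59.7
```

```bash
python3 - <<'E'
from h import *
goto(411,-281,120,4.7)
p,im=look("wrist"); s=look("side")[1]; s2=look("scene")[1]
cv2.imwrite("pics/c8.png",np.hstack([cv2.resize(im,(400,300)),cv2.resize(s[130:226,236:364],(400,300))]))
E
```

```text
from [673.4 138.2  51.9] [-179.9   -0.2   -9.8] t 20.65
shift [-187.   457.6  -69.4] turn [ -0.06  -0.21 -14.5 ]
```

View pics/c8.png

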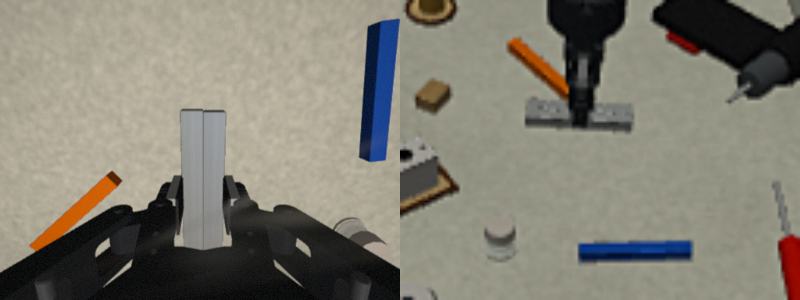

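Both bars are held level together. I'll carry them high to the cradle.

>>> send_rows(
  increments=[
    [[0, 0, -35], [0, 0, 0], -1],
    [[0, 0, -70], [0, 0, 0], -1],
    [[-15, 37, -70], [0, 0, -2], -1],
    [[-33, 80, -70], [0, 0, -4], -1],
    [[-50, 122, -70], [0, 0, -6], -1],
    [[-67, 165, -70], [0, 0, -8], -1],
    [[-84, 206, -70], [0, 0, -10], -1],
    [[-101, 248, -70], [0, 0, -12], -1],
    [[-118, 290, -70], [0, 0, -14.5], -1],
    [[-135, 330, -70], [0, 0, -14.5], -1],
  ],
)

```text
clock: 21.8
position: [0.4813, -0.1658, 0.1185]
tool_rot: [-3.142, 0.001, 0.084]
force: [0.8, -0.5, -2.0]
grip_width: 0.0257
finger_force: 60.4
```

```bash
python3 - <<'E'
from h import *
p,im=look("wrist"); p2=camera_params("wrist");p,im=look("wrist"); cv2.imwrite("pics/w9.png",im)
for x in wood(p,im,.01,300): print(*x)
goto(411,-281,120,4.7)
E
```

```text
[365. 225.] [ 444.2 -276.7] 89.5 59.6 4.3
[  6. 172.] [474.5  53.4] 36.2 16.8 -9.3
[184. 166.] [ 490.1 -101.2] 82.2 67.0 37.7
from [ 479.2 -169.3  118.8] [1.799e+02 1.000e-01 4.300e+00] t 21.9
shift [-76.3 106.3  -0.9] turn [ 0.08  0.11 -0.42]
```

```bash
python3 - <<'E'
from h import *
im=cv2.imread("pics/w4.png")
# camera pose at w4: same mount, rebuilt from TCP pose then
p=dict(camera_params("wrist")); o=observe()
T=lambda pos,rot:np.block([[R.from_euler("xyz",rot).as_matrix(),np.array(pos)[:,None]],[np.zeros((1,3)),np.ones((1,1))]])
Ecam=np.array(p["extrinsics"])@T(o['position'],o['tool_rot'])
p["extrinsics"]=Ecam@np.linalg.inv(T([.52927519,-.43448606,.21076058],[-3.14096939,-3.83659063e-04,1.56884736]))
h=cv2.cvtColor(im,cv2.COLOR_BGR2HSV)
m=((h[...,0]>5)&(h[...,0]<25)&(h[...,1]>85)&(h[...,2]>130)).astype(np.uint8)*255
for x in blobs(p,m,.006,800): print(*x)
s=camera_params("side");im=cv2.imread("pics/side0.png");h=cv2.cvtColor(im,cv2.COLOR_BGR2HSV)
m=((h[...,0]>5)&(h[...,0]<25)&(h[...,1]>85)&(h[...,2]>110)).astype(np.uint8)*255
for x in blobs(s,m,.006,300)[:3]: print(*x)
goto(412,-281,120,4.7)
E
```

```text
[153.  32.] [ 411.6 -280.3] 128.5 55.5 5.4
[214. 294.] [ 412.7 -282.6] 129.9 55.4 5.4
[238. 236.] [483.4 -97. ] 70.8 66.5 -4.6
from [ 479.2 -169.3  118.8] [1.799e+02 1.000e-01 4.300e+00] t 21.9
shift [-75.3 106.3  -0.9] turn [ 0.08  0.11 -0.42]
```

>>> send_rows(
  increments=[
    [[-25, 36, 0], [0, 0, -0.9], -1],
    [[-50, 72, 0], [0, 0, -0.9], -1],
    [[-75, 106, 0], [0, 0, -0.9], -1],
    [[-75, 106, 10], [0, 0, -0.9], -1],
    [[-75, 106, 45], [0, 0, -0.9], -1],
    [[-75, 106, 75], [0, 0, -0.9], -1],
    [[-75, 106, 90], [0, 0, -0.9], -1],
    [[-75, 106, 95], [0, 0, -0.9], -1],
    [[-75, 106, 95], [0, 0, -0.9], -1],
  ],
)

```text
clock: 22.8
position: [0.4164, -0.2759, 0.0234]
tool_rot: [-3.141, 0.001, 0.097]
force: [-0.5, -0.1, -2.7]
grip_width: 0.0257
finger_force: 60.6
```

```bash
python3 - <<'E'
from h import *
goto(412,-281,11.3,5.2)
p,im=look("wrist"); s=look("side")[1]; s2=look("scene")[1]; cv2.imwrite("pics/w10.png",im)
cv2.imwrite("pics/c10.png",np.hstack([cv2.resize(im,(400,300)),cv2.resize(s2[150:246,56:184],(400,300))]))
E
```

```text
from [ 416.4 -275.9   23.4] [-1.8e+02  1.0e-01  5.6e+00] t 22.8
shift [-4.9  4.7 12.1] turn [-0.03  0.06  0.38]
```

View pics/c10.png

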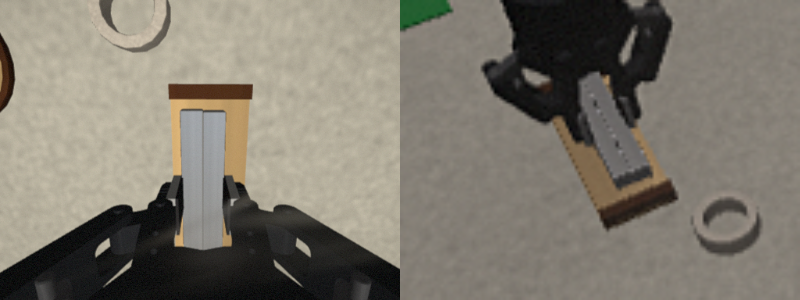

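The bars are parallel to the cradle but slightly left of its middle (202 against 210), which agrees with the computed correction of +4.7 mm.

>>> send_rows(
  increments=[
    [[-3, 3, 0], [0, 0, 0.3], -1],
    [[-5, 4.7, 3], [0, 0, 0.3], -1],
    [[-5, 4.7, 7], [0, 0, 0.3], -1],
    [[-5, 4.7, 9], [0, 0, 0.3], -1],
    [[-5, 4.7, 10], [0, 0, 0.3], -1],
    [[-5, 4.7, 10.5], [0, 0, 0.3], -1],
    [[-5, 4.7, 10.5], [0, 0, 0.3], -1],
  ],
)

```text
clock: 23.65
position: [0.4121, -0.2812, 0.0133]
tool_rot: [-3.142, 0.0, 0.093]
force: [0.6, -0.5, -3.4]
grip_width: 0.0263
finger_force: 60.6
```

```bash
python3 - <<'E'
from h import *
goto(412,-281,11.3,5.2)
print(observe()['force'])
E
```

```text
from [ 412.1 -281.2   13.3] [-180.     0.     5.3] t 23.65
shift [-0.1 -0.2  2. ] turn [-0.    0.01  0.1 ]
[ 0.60264905 -0.45227845 -3.41021955]
```

>>> send_rows(
  increments=[
    [[0, 0, 1], [0, 0, 0], -1],
    [[0, 0, 1.5], [0, 0, 0], -1],
    [[0, 0, 1.5], [0, 0, 0], -1],
  ],
)

```text
clock: 23.95
position: [0.4121, -0.2812, 0.0118]
tool_rot: [-3.142, 0.0, 0.092]
force: [0.6, -0.9, -3.4]
grip_width: 0.0259
finger_force: 60.6
```

>>> send_rows(
  increments=[
    [[0, 0, 0.5], [0, 0, 0], -1],
    [[0, 0, 1], [0, 0, 0], -1],
    [[0, 0, 1], [0, 0, 0], -1],
  ],
)

```text
clock: 24.25
position: [0.4122, -0.2813, 0.0112]
tool_rot: [-3.142, -0.0, 0.092]
force: [-2.0, 2.5, 8.8]
grip_width: 0.0258
finger_force: 62.0
```

>>> send_rows(
  increments=[
    [[0, 0, 0], [0, 0, 0], -0.3],
    [[0, 0, 0], [0, 0, 0], -0.1],
    [[0, 0, 0], [0, 0, 0], 0.2],
    [[0, 0, 0], [0, 0, 0], 0.4],
    [[0, 0, 0], [0, 0, 0], 0.4],
    [[0, 0, -20], [0, 0, 0], 0.4],
    [[0, 0, -60], [0, 0, 0], 0.4],
    [[0, 0, -110], [0, 0, 0], 0.6],
    [[0, -20, -150], [0, 0, 0], 1],
    [[0, -60, -190], [0, 0, 0], 1],
  ],
)

```text
clock: 25.25
position: [0.4069, -0.227, 0.1982]
tool_rot: [3.14, -0.001, 0.09]
force: [1.8, 1.7, 1.3]
grip_width: 0.0857
finger_force: 0.0
```

>>> send_rows(
  increments=[
    [[20, -45, -20], [0, 0, 0], 1],
    [[40, -90, -20], [0, 0, 0], 1],
    [[60, -135, -20], [0, 0, 0], 1],
    [[60, -180, -20], [0, 0, 0], 1],
    [[60, -180, -20], [0, 0, 0], 1],
    [[60, -180, -20], [0, 0, 0], 1],
  ],
)

```text
clock: 25.85
position: [0.4501, -0.0405, 0.2163]
tool_rot: [-3.141, 0.0, 0.095]
force: [-0.1, -0.1, 0.1]
grip_width: 0.0853
finger_force: 0.0
```

```bash
python3 - <<'E'
from h import *
s=look("scene")[1]; d=look("side")[1]; o=observe(); print(o['position'],o['clock'],np.abs(o['qd']).max())
cv2.imwrite("pics/f0.png",s);cv2.imwrite("pics/f1.png",d)
cv2.imwrite("pics/c11.png",np.vstack([np.hstack([cv2.resize(s[90:282,60:316],(400,300)),cv2.resize(d[100:340,150:470],(400,300))]),np.hstack([cv2.resize(s[150:246,70:198],(400,300)),cv2.resize(d[250:346,160:288],(400,300))])]))
E
```

```text
[ 0.4500649  -0.04222564  0.21626132] 25.95 0.015707150761057612
```

View pics/c11.png

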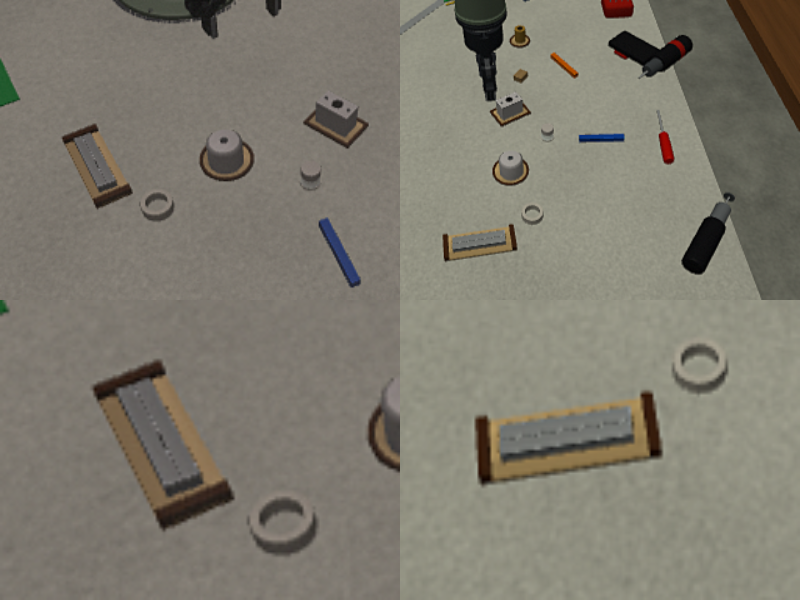

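All four holders are filled. In the lower crops the bar pair lies straight and central between the stops, and the arm is clear at rest, so I'm handing in.

```bash
python3 -c "
from workcell import *
print(job_done())"
```

```text
the job is handed in; nothing more can be done
None
```

The job is handed in at about 26 s on the robot's clock: the cap, bushing and block are in their holders and the bar pair lies side by side in the middle of the cradle, with the arm clear; setting the block down briefly read 53 N at the wrist (under its 120 N limit), and the hand-in gave no verdict.

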